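# Load the steam cooker and shut its heavy lid on the seal

## Robot

A 7-joint arm with a two-finger parallel gripper is mounted at the origin on a cart in front of the work surface, level with it; the furniture and walls round the work are solid. World frame = base frame: x ahead of the robot, y to its left, z up, the work surface at z = 0. Lengths are in m, angles in rad, forces in N, time in s.
With the tool pointing down it reaches from about 0.425 to 1.025 m from the base axis. Payload 3.6 kg.
Tool frame: the origin (TCP) lies at the very end of the fingers, on their centre line; the grasp point (between the pads) lies 19 mm behind it; z points along the fingers, y is the line along which they close (so a half turn about z gives the same grasp; the last joint's range is limited). The gripper opens to 85 mm and grips with 20 to 120 N. Pads are 22 mm wide; open, the fingers measure 114 mm over their backs; the gripper's body (76 mm by 85 mm) begins 54 mm behind the grasp point. The pads swing forward as they close: fully open they stand 13 mm farther back than shut.
Start: joints at [1.129, 0.591, 0.048, 1.609, -0.033, 0.943, -0.034], TCP at [0.248, -0.681, 0.231] pointing down, gripper open.
Joint ranges: [-2.69, 2.69], [-0.47, 2.24], [-1.27, 1.36], [0.19, 2.51], [-1.53, 4.68], [0.08, 2.07], [-3.09, 3.09]. Speed limits (rad/s): [2.57, 2.57, 3.14, 3.14, 3.14, 3.14, 3.14].

## Interface

Orientations are given as a rotation vector (axis times angle).
In Python, from rig import robot gives the robot as it stands.
- The arm moves only by the tool play_rows, never from a script. Its argument "moves" is one flat list of numbers, 7 for each row, row after row: the shift along the world's x, y, z scaled (see below), then the turn, a rotation vector about the world's x, y, z scaled (see below), then the opening, from 0 (shut) to 1 (fully open). A call has exactly 8 rows; each row is the pose to reach, as a shift and turn from the pose commanded when the call began, turning the shorter way round; what a row does not reach only later rows make up. The controller multiplies each number of a shift by 500 mm and each number of a turn by 180 degrees. A row lasts 1/10 s, in which the tool goes at most 50 mm and 8.59 degrees, less where a joint would pass 70% of its speed; a pose out of reach is approached as far as the arm can. A call with a number of a shift or a turn outside -1 to 1 is refused whole. A call with a gripper value outside its range is refused whole. The fingers move at their own pace and stop on an object; the grip force is fixed at half the most. Time passes only in rows, so rows that repeat a pose let the fingers close, or fill a call up. It gives the time, the measured TCP pose, the force, the opening and the grip force at its end, in the units of the state.
- robot.get_obs(): the state, without advancing time (a new reading comes with each control period).
- robot.read_camera(name): name is "scene" or "top"; returns a dict with "image" (420x560x3 uint8, blue, green, red), "depth" (420x560 float32, m along the optical axis (not along the pixel's ray), 0 where there is no reading), "fovy" (degrees; the focal length in pixels is half the picture's height over the tangent of half this angle, whatever the lens; pixels are square), "cx", "cy" (the principal point, pixels), "k1" (the pictures are not rectified: a ray, as slopes to the right and down, at radius r is drawn at 1 + k1 r^2 times it, then the intrinsics apply), "R" (3x3) and "t" (3): a world point X has camera coordinates R X + t. Camera axes: x right, y down, z forward; pixel columns grow to the right and rows downward; lengths in m; the calibration is good to about 2 mm. A picture is of the moment at which its call begins.
- robot.finish_job(): hands the job in; it is judged then, once.
The state is a dict: "clock": time; "joint_positions": joint angles; "joint_velocities": joint speeds; "joint_efforts": joint torques, N m; "ee_pos": TCP position; "eef_rot": TCP orientation; "contact_force": force on the tool from outside, world axes, zero at the start; "ft_torque": the same for the moment, N m; "width": finger opening in m; "gripper_force": force on a finger pad.
Only numpy, scipy, OpenCV 4.12 (cv2) and the standard library are available. Lean on these libraries where they do the work, as an engineer would, in place of code of your own. Each camera call takes 0.05 s, during which the arm holds its last target. There are 200 camera calls.

## Task

Lay the loose carrot flat inside the tray of the open steam cooker, beside the carrot that is already there, and then close the heavy lid: lower it under control all the way so that it never slams, and press it down on its springy seal until the catch holds it shut when you let go, bearing down on it with no more than 20 N. Keep both carrots in the tray and leave the other things on the worktop where they are.

Things in the scene. Friction and masses are not known exactly. Their poses are not given: they have to be found in the camera images.
- steamer: Base of a brushed-steel steam cooker, fixed. Housing 207 mm deep (its x), 220 mm wide (its y), 86 mm high; origin on the worktop below the tray; its own -x is the front with the timer dial (front face x = -92 mm, dial 13 mm further out at y = -72 mm), +x the hinge side (back face x = +115 mm), z up.
- tray (a point): Middle of the perforated floor of the tray (axes as the steamer's). The open tray is 148 mm long in x (-74..74), 190 mm in y (-95..95) and 50 mm deep from floor to rim; the floor is 36 mm above the worktop.
- lid_hinge (a point): Point on the lid's hinge line, in the middle of its length, 100 mm above the worktop, at x = +95 mm in the steamer's frame; the hinge line runs along the steamer's y.
- lid (a joint): Lid angle in rad: 0 = level and shut, growing as it rises, stop at 1.92; it starts about upright. Steel lid of about 1.3 kg (up to 25 % more or less), centre of mass 100 mm from the hinge. Hinge friction about 0.45 N m holds it where it is left above about 1.3 rad; lower down its weight wins and, let go, it falls and slams.
- lid_bar (a point): Middle of the lid's handle: round black bar, 16 mm thick, 156 mm long along the steamer's y, on two stays 66 mm either side. It moves on a circle of radius 230 mm about the hinge line; shut, it is in front of the steamer, 99 mm above the worktop, with 32 mm free between bar and lid edge. Site axes turn with the lid.
- seal_front (a point): On the rim below the front strip of the black rubber seal (axes as the steamer's). The sprung strip stands 20 mm above this point; the lid lands on it at about 0.068 rad and rests there unlatched; it takes some 2 to 6 N on the bar to start squeezing it and 5 to 14 N to squeeze it as far as the catch.
- striker (a point): Wire loop under the lid's front edge, which a hidden spring catch in the front wall snaps over as the lid is pushed down on the seal: somewhere between +0.028 and -0.033 rad, for the catch plate is set up to 5 mm higher or lower from unit to unit and this is not given. Caught, the released lid stays below 0.042 rad; else the seal lifts it back to about 0.06.
- lid_stop (a point): Middle of the front wall's top edge (axes as the steamer's). Two rubber studs 90 mm either side, on the same plate as the catch, stop the lid about 0.005 rad (1 to 2 mm at the bar) past the point where the catch has snapped; up to there it takes 6 to 15 N on the bar, then the push rises steeply. 18 N on the studs crushes them: not reached with up to 20 N on the bar.
- carrot_mid (a point): Middle of the loose carrot that is to go in: 155 mm long along this frame's y (from -75 to +75), up to 38 mm thick, tapering, 0.09 kg, lying on the worktop; the point is on its axis, 18 mm above the worktop.
- carrot_in_mid (a point): Middle of the carrot that already lies in the tray on the hinge side: 170 mm long along this frame's y, up to 41 mm thick, loose.
- tomato: red tomato, 65 mm, origin under its centre; bystander
- garlic: white garlic bulb, 55 mm, origin under its centre; bystander
- salt_shaker: salt shaker, 44 mm across, 90 mm high, origin under its centre; bystander
- pepper_mill: dark wooden pepper mill, 58 mm across, 170 mm high, origin under its centre; bystander

How it is judged:
On the way, in this order (a step that is already met when the one before it is completed fails the run):
1. the carrot lies flat in the tray, let go, while the lid is still up (x of carrot_mid in the frame of tray between -0.074 and 0.074 m and y of carrot_mid in the frame of tray between -0.03 and 0.03 m and z of carrot_mid in the frame of tray between 0.005 and 0.03 m and angle between carrot_mid's own y axis and vertical between 1.35 and 1.79 rad and value of joint lid above 1 rad and contact force between the fingers and carrot below 0.1 N), for 0.2 s.
2. the lid has been lowered as far as the seal (value of joint lid below 0.085 rad), for 0.1 s.
At the end, for the whole second after the job is handed in: The lid, let go, stays shut on the catch (angle below 0.042 rad, at rest), and both carrots lie flat in the tray (their middles within the tray and 5 to 30 mm above its floor, within 30 mm of its middle along y, no more than about 12 degrees off level) (value of joint lid below 0.042 rad and velocity of joint lid between -0.05 and 0.05 rad/s and x of carrot_mid in the frame of tray between -0.074 and 0.074 m and y of carrot_mid in the frame of tray between -0.03 and 0.03 m and z of carrot_mid in the frame of tray between 0.005 and 0.03 m and angle between carrot_mid's own y axis and vertical between 1.35 and 1.79 rad and x of carrot_in_mid in the frame of tray between -0.074 and 0.074 m and y of carrot_in_mid in the frame of tray between -0.03 and 0.03 m and z of carrot_in_mid in the frame of tray between 0.005 and 0.03 m and angle between carrot_in_mid's own y axis and vertical between 1.35 and 1.79 rad); the robot touches nothing.
It fails at once if the lid slams: it falls faster than 1.5 rad/s (velocity of joint lid below -1.5 rad/s).
It fails at once if the lid is driven so hard onto its bump stops that they are crushed: over 18 N on them, which takes over 20 N on the bar (contact force between lid and bump_stops above 18 N).
It fails at once if one of the other things on the worktop is moved more than 30 mm (distance of any of tomato, garlic, salt_shaker, pepper_mill from where it was at the start of the episode above 0.03 m).
It also fails if it takes over 72 s, if anything falls off the work surface, if the arm or the gripper's body presses on something with over 40 N, if the wrist force passes 120 N, or if a joint passes its speed limit or range.

## Working session

There is one attempt and no reset: what is moved stays moved. The work goes in short steps, Python scripts to look and compute and a tool call to move; the robot and the scene stay as the last step left them, time stands still between calls to the robot, and variables do not carry over. Pictures are saved under pics/ and viewed, at most 10 in all, crops included, and the job is handed in when it is done.

Besides the shell and the picture viewer there is one more tool, called after "Request:" in YAML: its name, and indented under it one key for each argument. play_rows: Moves the arm, as the interface text tells. Its arguments: {"type":"object","properties":{"moves":{"type":"array"}},"required":["moves"]}

```bash
ls; mkdir -p pics
cat > h.py <<'E'
import numpy as np, cv2
from rig import robot
def cam(n):
    c=robot.read_camera(n); c['f']=210/np.tan(np.radians(c['fovy'])/2); c['R']=np.array(c['R']); c['t']=np.array(c['t']); return c
def pts(c,u,v,d=None,z=None):
    u=np.asarray(u,float);v=np.asarray(v,float)
    K=np.array([[c['f'],0,c['cx']],[0,c['f'],c['cy']],[0,0,1.]])
    n=cv2.undistortPoints(np.stack([u.ravel(),v.ravel()],-1)[:,None],K,np.array([c['k1'],0,0,0.]))[:,0]
    r=np.c_[n,np.ones(len(n))]
    o=-c['R'].T@c['t']
    w=r@c['R']
    s=np.asarray(d,float).ravel() if d is not None else (z-o[2])/w[:,2]
    return o+w*s[:,None]
def cloud(c):
    v,u=np.mgrid[0:420,0:560]
    return pts(c,u,v,c['depth']).reshape(420,560,3)
E
python3 - <<'E'
from h import *
for n in('scene','top'):
    c=cam(n); cv2.imwrite(f'pics/{n}0.png',c['image']); np.savez(f'{n}0.npz',**c)
    print(n,c['f'],c['cx'],c['cy'],c['k1'],-c['R'].T@c['t'],c['R'][2],(c['depth']>0).mean())
o=robot.get_obs(); print(o)
E
```

```text
pics
scene 417.04020172269486 281.8622586147534 204.60328482894326 -0.008307249787672825 [ 0.43859777 -0.78832882  0.77273122] [ 0.13669027  0.78817238 -0.60008339] 0.9959353741496598
top 380.99585792288354 283.0316145634149 213.91463774367358 -0.053144892019085836 [0.44304764 0.05245193 0.99989493] [ 0.13678548 -0.00532515 -0.99058638] 0.9958460884353741
{'clock': 0.1, 'joint_positions': array([ 1.12850808,  0.59204356,  0.04828531,  1.60971607, -0.03332289,
        0.94270124, -0.03367732]), 'joint_velocities': array([-0.00099274, -0.0027287 , -0.00127274, -0.00349084,  0.00018729,
       -0.00036537,  0.00190527]), 'joint_efforts': array([ 3.89000415e-03, -5.49996793e+01,  1.55252159e+00, -1.98824519e+01,
        9.61349200e-03,  3.80341953e-03, -8.44169875e-06]), 'ee_pos': array([ 0.24754094, -0.68062286,  0.23023482]), 'eef_rot': array([-3.09192713e+00, -5.44914541e-01,  6.96708565e-04]), 'contact_force': array([-0.28316755, -0.78638818,  0.39368249]), 'ft_torque': array([-0.04363776, -0.03741107,  0.03918835]), 'gripper_force': 0.0, 'width': 0.08550844226678603}
```

View pics/scene0.png

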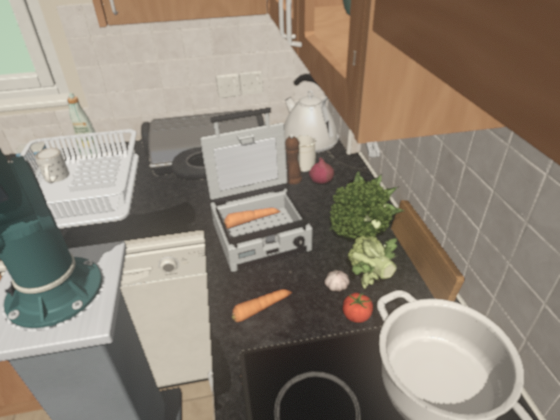

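View pics/top0.png

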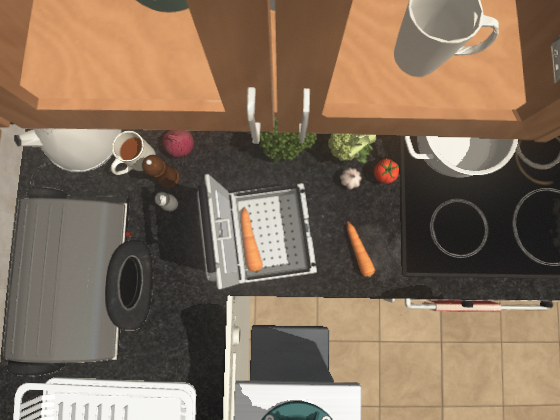

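The scene view shows the loose carrot at about (262,304), the tray with its carrot at (252,216), and the lid bar at (242,115). In the top view the carrot is at (361,250) and the tray centre at about (278,232). The hinge is on the left (world +y) and the front faces -y.

Run:
```python
from h import *
for n in('top','scene'):
    c=dict(np.load(f'{n}0.npz')); P=cloud(c)
    hsv=cv2.cvtColor(c['image'],cv2.COLOR_BGR2HSV)
    m=cv2.inRange(hsv,(7,150,120),(17,255,255))
    if n=='top': m[:140]=0
    else: m[:190]=0;m[330:]=0; m[:,400:]=0
    k,l,s,ce=cv2.connectedComponentsWithStats(m)
    for i in range(1,k):
        if s[i,4]>150:
            Q=P[l==i]; Q=Q[np.abs(Q[:,2]-np.median(Q[:,2]))<.03]
            xy=Q[:,:2];mu=xy.mean(0);w,V=np.linalg.eigh(np.cov(xy.T));a=V[:,1]
            pr=(xy-mu)@a; mid=mu+a*(pr.max()+pr.min())/2
            print(n,s[i],'mid',mid.round(4),'axis',a.round(3),'len',np.ptp(pr),'zmax',np.percentile(Q[:,2],98).round(4),
              'w at ends',np.ptp(((xy-mu)@V[:,0])[pr<-.04]),np.ptp(((xy-mu)@V[:,0])[pr>.04]))
    if n=='top':
        T=P
        reg=(P[...,2]>.05)&(P[...,2]<.094)&(P[...,0]>.3)&(P[...,0]<.68)&(np.abs(P[...,1])<.3)
        reg[:,:195]=0; reg[:,325:]=0
        rr=cv2.minAreaRect(P[reg][:,:2].astype(np.float32)*1000);print('rim',rr,cv2.boxPoints(rr))
        for v in range(180,300,12): print(v,[tuple((P[v,u]*1000).astype(int)) for u in(206,212,220,228,236,262,280,300,310,318)])
    else:
        # bar: dark pixels high
        g=c['image'].max(2); q=(g<70)&(P[...,2]>.25)&(P[...,2]<.4)&(P[...,0]>.3)&(P[...,0]<.7)&(P[...,1]>-.2)&(P[...,1]<.3)
        Q=P[q];print('bar',q.sum(),Q.mean(0),Q.min(0),Q.max(0))
        for p in [(215,127),(240,119),(266,112),(215,160),(245,160),(280,150),(225,190),(285,180),(242,262),(260,258),(290,250),(232,220),(255,232),(300,230)]: print(p,P[p[1],p[0]].round(3))
    # cabinet lowest z
    hi=P[(P[...,2]>.4)&(P[...,0]>.2)&(P[...,0]<.9)&(P[...,1]>-.5)&(P[...,1]<.5)]
    print('high',hi.shape, hi.min(0) if len(hi) else '', np.percentile(hi,2,axis=0))
```

```text
Traceback (most recent call last):
ValueError: zero-size array to reduction operation maximum which has no identity
```

Run:
```python
from h import *
for n in('top','scene'):
    c=dict(np.load(f'{n}0.npz')); P=cloud(c)
    hsv=cv2.cvtColor(c['image'],cv2.COLOR_BGR2HSV)
    m=cv2.inRange(hsv,(5,140,110),(18,255,255))
    if n=='top': m[:200]=0
    else: m[:190]=0;m[330:]=0; m[:,400:]=0
    k,l,s,ce=cv2.connectedComponentsWithStats(m)
    for i in range(1,k):
        if s[i,4]>150:
            Q=P[l==i]; Q=Q[np.abs(Q[:,2]-np.median(Q[:,2]))<.03]
            xy=Q[:,:2];mu=xy.mean(0);w,V=np.linalg.eigh(np.cov(xy.T));a=V[:,1]
            pr=(xy-mu)@a; mid=mu+a*(pr.max()+pr.min())/2
            print(n,s[i],'mid',mid.round(4),'axis',a.round(3),'len',np.ptp(pr).round(3),'zmax',np.percentile(Q[:,2],98).round(4),'z',np.median(Q[:,2]),'side',((xy-mu)@V[:,0]).min(),((xy-mu)@V[:,0]).max())
    if n=='top':
        reg=(P[...,2]>.05)&(P[...,2]<.094)&(P[...,0]>.3)&(P[...,0]<.68)&(np.abs(P[...,1])<.3)
        reg[:,:195]=0; reg[:,325:]=0
        rr=cv2.minAreaRect(P[reg][:,:2].astype(np.float32)*1000);print('rim',rr,cv2.boxPoints(rr))
        for v in range(180,300,14): print(v,[tuple((P[v,u]*1000).astype(int).tolist()) for u in(206,212,220,228,236,262,280,300,310,318)])
    else:
        g=c['image'].max(2); q=(g<70)&(P[...,2]>.25)&(P[...,2]<.4)&(P[...,0]>.3)&(P[...,0]<.7)&(P[...,1]>-.2)&(P[...,1]<.3)
        Q=P[q];print('bar',q.sum(),Q.mean(0),Q.min(0),Q.max(0))
        for p in [(215,127),(240,119),(266,112),(215,160),(245,160),(280,150),(225,190),(285,180),(242,262),(260,258),(290,250),(232,220),(255,232),(300,230)]: print(p,P[p[1],p[0]].round(3))
    hi=P[(P[...,2]>.4)&(P[...,0]>.2)&(P[...,0]<.9)&(P[...,1]>-.5)&(P[...,1]<.5)]
    if len(hi): print('high',hi.shape, hi.min(0), np.percentile(hi,2,axis=0))
```

```text
top [242 208  20  63 609] mid [0.51   0.1305] axis [-0.97  -0.243] len 0.16 zmax 0.0754 z 0.06565703525671918 side -0.017223194475852743 0.01664111856459688
top [347 222  28  54 562] mid [ 0.4938 -0.1492] axis [-0.936 -0.353] len 0.148 zmax 0.0359 z 0.02548156426260456 side -0.01559272706361894 0.02383202042462413
rim ((527.2581176757812, 66.1808090209961), (220.389892578125, 196.47694396972656), 9.220661163330078) [[402.7456   145.49258 ]
 [434.22852  -48.445602]
 [651.7706   -13.130966]
 [620.2877   180.80722 ]]
180 [(603, 196, 289), (607, 189, 270), (668, 217, 3), (669, 196, 1), (669, 174, 2), (671, 105, 2), (672, 57, 0), (674, 3, -1), (673, -23, 3), (675, -45, -1)]
194 [(567, 186, 336), (577, 185, 281), (587, 178, 229), (608, 177, 122), (615, 163, 87), (617, 99, 83), (624, 56, 51), (614, 8, 108), (635, -23, 2), (636, -45, 0)]
208 [(542, 184, 337), (549, 182, 290), (556, 174, 247), (568, 169, 167), (581, 161, 86), (590, 101, 35), (591, 55, 34), (581, 7, 106), (598, -24, 0), (598, -45, 4)]
222 [(517, 183, 338), (522, 181, 292), (526, 171, 256), (524, 152, 283), (546, 160, 89), (554
[... 620 characters left out ...]
(417, 155, 228), (415, 148, 151), (414, 94, 88), (413, 51, 0), (414, 0, 0), (414, -26, 2), (415, -47, 0)]
292 [(373, 241, 0), (373, 226, 0), (373, 205, -1), (374, 185, -1), (374, 164, 0), (376, 96, 3), (377, 50, 1), (378, 0, 2), (379, -26, 0), (379, -47, 2)]
high (75328, 3) [ 0.44304764 -0.31809959  0.4992452 ] [ 0.60823344 -0.28148009  0.51166666]
scene [343 296  29  26 485] mid [ 0.6923 -0.239 ] axis [-0.911  0.412] len 0.062 zmax 0.0538 z 0.04423835398251741 side -0.02984017680164863 0.016182003715658207<stdin>:22: RuntimeWarning: Mean of empty slice.
  ret = um.true_divide(
Traceback (most recent call last):
ValueError: zero-size array to reduction operation minimum which has no identity
```

Run:
```python
from h import *
from scipy.spatial.transform import Rotation as Ro
c=dict(np.load('top0.npz')); P=cloud(c)
box=(P[...,0]>.38)&(P[...,0]<.68)&(P[...,1]>-.08)&(P[...,1]<.26)
th=np.radians(9.2)
for it in range(3):
    ex=np.array([-np.sin(th),np.cos(th)]); ey=np.array([-np.cos(th),-np.sin(th)])
    S=np.stack([P[...,:2]@ex,P[...,:2]@ey,P[...,2]],-1)
    # sides edges & front edge by bins, rim height
    m=box&(P[...,2]>.07)&(P[...,2]<.115)
    s=S[m]; 
    xs=np.arange(s[:,0].min()+.03,s[:,0].min()+.15,.006)
    e1=[];e2=[];x0=[]
    for x in xs:
        q=s[np.abs(s[:,0]-x)<.004]
        if len(q)>5: e1.append((x,q[:,1].min()));e2.append((x,q[:,1].max()))
    e1=np.array(e1);e2=np.array(e2)
    ys=np.arange(-.08,.08,.006)+np.median((e1[:,1]+e2[:,1])/2); f=[]
    for y in ys:
        q=s[np.abs(s[:,1]-y)<.004]
        if len(q)>5: f.append((y,q[:,0].min()))
    f=np.array(f)
    a=[np.polyfit(*e1.T,1)[0],np.polyfit(*e2.T,1)[0],np.polyfit(*f.T,1)[0]]
    yc=np.median((e1[:,1]+e2[:,1])/2);xf=np.median(f[:,1])
    print(np.degrees(th),a,'width',np.median(e2[:,1]-e1[:,1]),'yc',yc,'front',xf)
    th+= (-(a[0]+a[1])/2+a[2])/2*-1*0+ (np.arctan((a[2]*1-(a[0]+a[1])/2)/2))*-1
# floor: tray extents
m=box&(P[...,2]>.03)&(P[...,2]<.042);s=S[m]
print('floor x',np.percentile(s[:,0],[1,99]),'y',np.percentile(s[:,1],[1,99]),len(s))
org=(xf+.092)*ex+yc*ey; print('org(front-based)',org,'ex',ex,'ey',ey)
m=(P[...,2]>.315)&(P[...,2]<.35)&(P[...,0]>.38)&(P[...,0]<.68)&(P[...,1]>.08)&(P[...,1]<.3);s=S[m]
print('bar n',m.sum(),np.median(s[:,0])-org@ex,np.percentile(s[:,1],[2,98])-org@ey,np.percentile(s[:,2],[50,98]))
for lo in(.15,.2,.25,.3):
    m=(P[...,2]>lo)&(P[...,2]<lo+.03)&box; s=S[m]; print(lo,m.sum(),np.percentile(s[:,0],[5,50,95])-org@ex)
ci=np.array([.51,.1305]);print('carrot_in steamer',(ci-org)@ex,(ci-org)@ey)
np.savez('st.npz',org=org,ex=ex,ey=ey)
hi=P[(P[...,2]>.4)&(P[...,2]<.9)&(P[...,1]>-.2)&(P[...,1]<.3)&(P[...,0]>.3)];print('cab',hi.min(0),np.percentile(hi,[1,5],axis=0))
c=dict(np.load('scene0.npz')); P=cloud(c)
print('scene bar line (u,P)')
g=c['image'].max(2)
for u in range(216,270,9):
    v=100+int(np.argmin(g[100:140,u])); print(u,v,P[v,u].round(3),((P[v,u][:2]-org)@ex).round(3),((P[v,u][:2]-org)@ey).round(3))
print(Ro.from_rotvec(robot.get_obs()['eef_rot']).as_matrix().round(3))
```

```text
9.200000000000001 [np.float64(-0.02244866183191813), np.float64(-0.00021247608068918937), np.float64(0.040291988586787245)] width 0.21817591034726894 yc -0.5307004079696999 front -0.10364629008743247
7.721450951597725 [np.float64(0.010742277078990687), np.float64(0.02822287431133479), np.float64(0.011686787769023444)] width 0.21870002227115493 yc -0.5306646466097363 front -0.09013893862736785
7.944782693606356 [np.float64(0.006825524637668054), np.float64(0.023799309196869234), np.float64(0.020149100927082934)] width 0.2187021687439856 yc -0.5308712216509393 front -0.09225659388677272
floor x [-0.07038722  0.07595857] y [-0.62545659 -0.43729262] 3656
org(front-based) [0.52581124 0.07312219] ex [-0.13821869  0.99040173] ey [-0.99040173 -0.13821869]
bar n 793 0.10987048771431267 [-0.07178425  0.0769986 ] [0.33665809 0.33970058]
0.15 230 [0.08724813 0.08953042 0.09544205]
0.2 286 [0.09114062 0.09364983 0.09929102]
0.25 721 [0.09589823 0.10120844 0.1356317 ]
0.3 30 [0.1021989  0.10505812 0.11977066]
carrot_in steamer 0.05901248737943152 0.007728798423880301
cab [ 0.59171285 -0.19999606  0.49927595] [[ 0.60623335 -0.19437989  0.50672348]
 [ 0.62454951 -0.16723355  0.51695498]]
scene bar line (u,P)
216 120 [0.447 0.166 0.331] 0.103 0.065
225 119 [0.469 0.169 0.329] 0.103 0.043
234 117 [0.492 0.172 0.331] 0.102 0.02
243 116 [0.514 0.175 0.33 ] 0.102 -0.003
252 114 [0.538 0.182 0.329] 0.106 -0.027
261 111 [0.561 0.185 0.334] 0.106 -0.05
[[ 0.94   0.342 -0.001]
 [ 0.342 -0.94   0.002]
 [-0.    -0.002 -1.   ]]
```

Request:
play_rows:
  moves: [0.2,0.4,-0.05,0,0,0,1,0.4,0.8,-0.1,0,0,0,1,0.4,0.8,-0.1,0,0,0,1,0.4,0.8,-0.1,0,0,0,1,0.4,0.8,-0.1,0,0,0,1,0.4,0.8,-0.1,0,0,0,1,0.4,0.8,-0.1,0,0,0,1,0.4,0.8,-0.1,0,0,0,1]

```text
clock: 0.9
ee_pos: [0.426, -0.3238, 0.1865]
eef_rot: [-3.094, -0.545, 0.0]
contact_force: [0.7, 0.2, 0.1]
width: 0.0854
gripper_force: 0.0
```

Request:
play_rows:
  moves: [0.136,0.35,-0.2,0,0,0,1,0.136,0.35,-0.2,0,0,0,1,0.136,0.35,-0.2,0,0,0,1,0.136,0.35,-0.2,0,0,0,1,0.136,0.35,-0.2,0,0,0,1,0.136,0.35,-0.2,0,0,0,1,0.136,0.35,-0.28,0,0,0,1,0.136,0.35,-0.28,0,0,0,1]

```text
clock: 1.7
ee_pos: [0.4906, -0.1523, 0.0445]
eef_rot: [-3.093, -0.541, 0.01]
contact_force: [0.2, 1.0, -0.5]
width: 0.0854
gripper_force: 0.0
```

Run:
```python
from h import *
c=cam('scene'); cv2.imwrite('pics/s1.png',cv2.resize(c['image'][200:380,150:390],None,fx=3,fy=3))
o=robot.get_obs();print(o['ee_pos'],o['eef_rot'])
```

```text
[ 0.49137578 -0.15261429  0.04604406] [-3.09420577 -0.54036493  0.00705411]
```

View pics/s1.png

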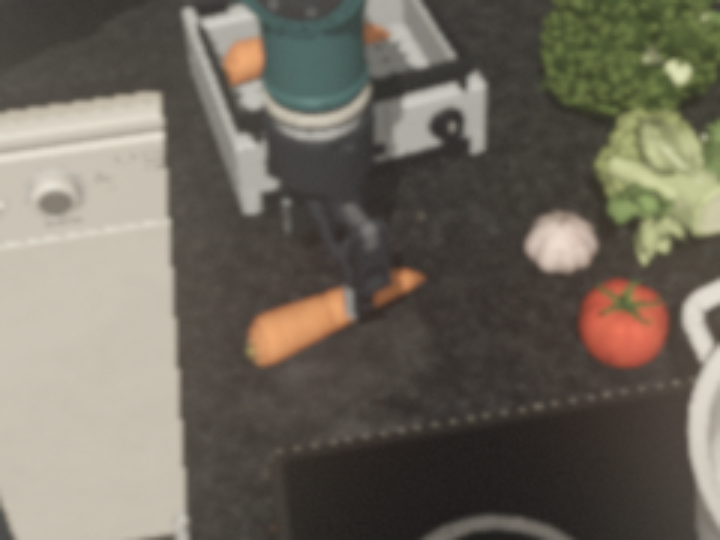

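The fingers straddle the loose carrot at about (365,305) in the crop, a little towards its tip. I'll shift slightly towards the thick end, go down and grip.

Request:
play_rows:
  moves: [-0.012,-0.004,-0.05,0,0,0,1,-0.012,-0.004,-0.084,0,0,0,1,-0.012,-0.004,-0.084,0,0,0,0,-0.012,-0.004,-0.084,0,0,0,0,-0.012,-0.004,-0.084,0,0,0,0,-0.012,-0.004,-0.084,0,0,0,0,-0.012,-0.004,-0.084,0,0,0,0,-0.012,-0.004,-0.084,0,0,0,0]

```text
clock: 2.55
ee_pos: [0.4884, -0.1532, 0.0065]
eef_rot: [3.093, 0.545, 0.003]
contact_force: [-1.1, -0.8, 9.1]
width: 0.0266
gripper_force: 58.2
```

Request:
play_rows:
  moves: [0,0,0.1,0,0,0,0,0,0,0.2,0,0,-0.03,0,0,0,0.33,0,0,-0.07,0,0,0,0.33,0,0,-0.07,0,0.03,0.1,0.33,0,0,-0.07,0,0.06,0.2,0.33,0,0,-0.07,0,0.07,0.3,0.33,0,0,-0.07,0,0.07,0.3,0.33,0,0,-0.07,0]

```text
clock: 3.35
ee_pos: [0.5237, 0.0061, 0.1706]
eef_rot: [-3.129, -0.221, -0.003]
contact_force: [-0.5, -0.5, -1.4]
width: 0.0267
gripper_force: 59.9
```

Run:
```python
from h import *
c=cam('scene'); a=cv2.resize(c['image'][120:300,150:390],None,fx=1.6,fy=1.6)
d=cam('top'); b=cv2.resize(d['image'][160:340,190:430],None,fx=1.6,fy=1.6)
cv2.imwrite('pics/s2.png',np.hstack([a,b]))
P=cloud(d);hsv=cv2.cvtColor(d['image'],cv2.COLOR_BGR2HSV);m=cv2.inRange(hsv,(5,140,110),(18,255,255));m[:200]=0
k,l,s,ce=cv2.connectedComponentsWithStats(m)
st=np.load('st.npz')
for i in range(1,k):
    if s[i,4]>60:
        Q=P[l==i];print(s[i],Q.min(0).round(3),Q.max(0).round(3),np.median(Q,0).round(3),((Q[:,:2]-st['org'])@np.c_[st['ex'],st['ey']]).min(0),((Q[:,:2]-st['org'])@np.c_[st['ex'],st['ey']]).max(0))
o=robot.get_obs();print(o['ee_pos'],o['eef_rot'],o['width'],o['contact_force'])
```

```text
[242 210  20  61 615] [0.433 0.052 0.047] [0.582 0.15  1.   ] [0.488 0.128 0.065] [-0.00903239 -0.06645071] [0.07275243 0.08693535]
[ 5.22444433e-01 -2.81230885e-04  1.70233185e-01] [-3.13376731e+00 -2.10606043e-01 -4.03700452e-04] 0.026724646674521253 [-1.27000765 -0.89083899 -0.66354412]
```

View pics/s2.png

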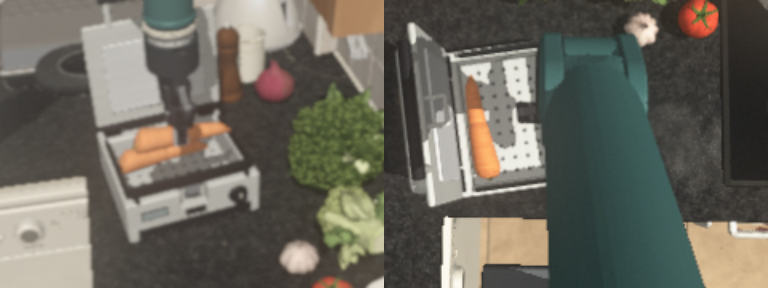

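The carrot is held above the tray, roughly level, with its ends at crop (135,140) and (230,128). The tray carrot is behind and below it at (120-200,155).

Run:
```python
from h import *
c=dict(np.load('scene0.npz'))
p=pts(c,[234,294],[207,200],z=.187);st=np.load('st.npz');o=st['org']+.0025*st['ex']
print(p,np.linalg.norm(p[1]-p[0]),p.mean(0),[((q[:2]-o)@st['ex'],(q[:2]-o)@st['ey']) for q in (*p,p.mean(0))])
g=robot.get_obs();print(g['ee_pos'],(g['ee_pos'][:2]-o)@st['ex'],(g['ee_pos'][:2]-o)@st['ey'])
```

```text
[[ 0.46120392 -0.0037673   0.187     ]
 [ 0.6035663  -0.00742493  0.187     ]] 0.1424093585987689 [ 0.53238511 -0.00559612  0.187     ] [(np.float64(-0.06972154942121343), np.float64(0.07461477392323954)), (np.float64(-0.09302121426055636), np.float64(-0.06587562089038126)), (np.float64(-0.0813713818408849), np.float64(0.004369576516429131))]
[ 5.22444433e-01 -2.81230885e-04  1.70233185e-01] -0.07473352356745723 0.01348022138074276
```

Request:
play_rows:
  moves: [0,0.084,0,0,0,0,0,0,0.084,0,0,0,0,0,0,0.084,0,0,0,0,0,0,0.084,-0.08,0,0,0,0,0,0.084,-0.16,0,0,0,0,0,0.084,-0.22,0,0,0,0,0,0.084,-0.24,0,0,0,0,0,0.084,-0.24,0,0,0,0]

```text
clock: 4.25
ee_pos: [0.5221, 0.0361, 0.05]
eef_rot: [3.134, 0.196, -0.004]
contact_force: [-4.3, 0.1, 18.6]
width: 0.0267
gripper_force: 67.5
```

Run:
```python
from h import *
c=cam('scene'); a=cv2.resize(c['image'][160:270,200:330],None,fx=4,fy=4,interpolation=cv2.INTER_CUBIC)
cv2.imwrite('pics/s3.png',a);o=robot.get_obs();print(o['ee_pos'],o['contact_force'],o['ft_torque'])
```

```text
[0.52213007 0.03604621 0.05081226] [-4.78058407 -0.14871922 18.11047533] [-0.60247876  0.62037323 -0.14440063]
```

View pics/s3.png

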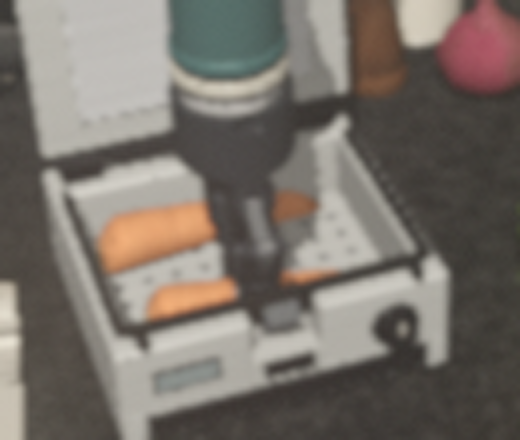

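The carrot is inside the front half of the tray, parallel to the other one. I'll release it with a slight raise.

Request:
play_rows:
  moves: [0,0.004,0.004,0,0,0,0,0,0.004,0.004,0,0,0,0.35,0,0.004,0.004,0,0,0,0.4,0,0.004,0.004,0,0,0,0.45,0,0.004,0.004,0,0,0,0.5,0,0.004,0.004,0,0,0,0.55,0,0.004,0.02,0,0,0,0.55,0,0.004,0.06,0,0,0,0.55]

```text
clock: 5.1
ee_pos: [0.5214, 0.0413, 0.08]
eef_rot: [-3.134, -0.203, 0.004]
contact_force: [-0.2, -0.9, 1.1]
width: 0.0467
gripper_force: 0.0
```

Request:
play_rows:
  moves: [0,0,0.1,0,0,0,0.55,0,0,0.2,0,0,0,0.55,0,0,0.3,0,0,0,0.8,0,0,0.4,0,0,0,1,0,0,0.5,0,0,0,1,0,0,0.6,0,0,0,1,0,0,0.62,0,0,0,1,0,0,0.62,0,0,0,1]

```text
clock: 5.9
ee_pos: [0.5235, 0.0391, 0.3926]
eef_rot: [-3.135, -0.197, -0.009]
contact_force: [0.1, 0.0, -0.2]
width: 0.0855
gripper_force: 0.0
```

Run:
```python
from h import *
c=cam('scene'); a=cv2.resize(c['image'][80:270,180:330],None,fx=3,fy=3,interpolation=cv2.INTER_CUBIC)
cv2.imwrite('pics/s4.png',a);o=robot.get_obs();print(o['ee_pos'],o['eef_rot'],o['contact_force'])
P=cloud(c);g=c['image'].astype(int);m=((g[...,2]-g[...,0])>70)&(P[...,2]>.03)&(P[...,2]<.1)&(P[...,0]>.42)&(P[...,0]<.63)&(P[...,1]>-.03)&(P[...,1]<.18)
k,l,s,ce=cv2.connectedComponentsWithStats(m.astype(np.uint8));st=np.load('st.npz');og=st['org']+.0025*st['ex']
for i in range(1,k):
    if s[i,4]>40:
        Q=P[l==i];q=(Q[:,:2]-og)@np.c_[st['ex'],st['ey']];a=np.polyfit(q[:,1],Q[:,2],1);b=np.polyfit(q[:,1],q[:,0],1)
        print(s[i],q.min(0).round(3),q.max(0).round(3),'z',Q[:,2].min().round(3),Q[:,2].max().round(3),'slopes z,x',a[0].round(3),b[0].round(3))
```

```text
[0.52221228 0.03935558 0.39023974] [3.13526071e+00 1.97854070e-01 1.37967376e-03] [-0.46916766  0.60310919  0.04312571]
[225 208  54  20 491] [ 0.027 -0.072] [0.063 0.085] z 0.042 0.077 slopes z,x 0.101 -0.143
```

View pics/s4.png

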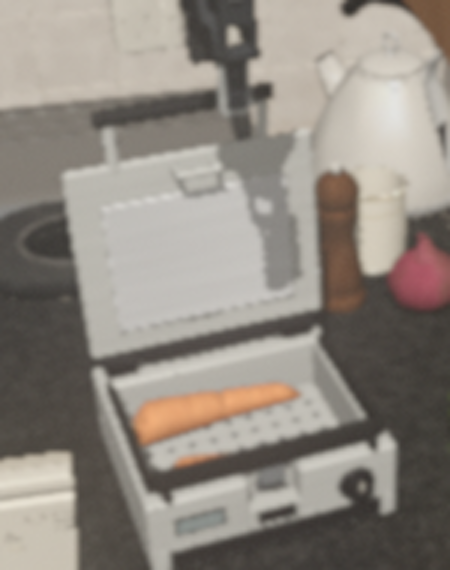

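The loose carrot lies low in the tray behind the front wall, with only its thick end visible at (205,462). The bar is clear, from (95,120) to (270,90). I'll move over the bar and check the tray from the top camera.

Request:
play_rows:
  moves: [-0.008,0.1,0,0,0,0,1,-0.016,0.2,0,0,0,0,1,-0.023,0.284,0,0,0,0,1,-0.023,0.284,0,0,0,0,1,-0.023,0.284,0,0,0,0,1,-0.023,0.284,0,0,0,0,1,-0.023,0.284,0,0,0,0,1,-0.023,0.284,0,0,0,0,1]

```text
clock: 6.75
ee_pos: [0.5112, 0.1815, 0.3895]
eef_rot: [3.135, 0.198, -0.001]
contact_force: [0.2, 0.2, -1.2]
width: 0.0857
gripper_force: 0.0
```

Run:
```python
from h import *
c=cam('scene'); d=cam('top')
a=cv2.resize(c['image'][80:270,180:330],None,fx=2.4,fy=2.4,interpolation=cv2.INTER_CUBIC);b=cv2.resize(d['image'][150:340,180:340],None,fx=2.4,fy=2.4,interpolation=cv2.INTER_CUBIC)
cv2.imwrite('pics/s5.png',np.hstack([a,b]));o=robot.get_obs();print(o['ee_pos'],o['eef_rot'])
P=cloud(d);g=d['image'].astype(int);m=((g[...,2]-g[...,0])>60)&(P[...,2]>.03)&(P[...,2]<.1)&(P[...,0]>.42)&(P[...,0]<.63)&(P[...,1]>-.03)&(P[...,1]<.18)
k,l,s,ce=cv2.connectedComponentsWithStats(m.astype(np.uint8));st=np.load('st.npz');og=st['org']+.0025*st['ex']
for i in range(1,k):
    if s[i,4]>40:
        Q=P[l==i];q=(Q[:,:2]-og)@np.c_[st['ex'],st['ey']];a=np.polyfit(q[:,1],Q[:,2],1);b=np.polyfit(q[:,1],q[:,0],1)
        print(s[i],q.min(0).round(3),q.max(0).round(3),'z',np.percentile(Q[:,2],[2,50,98]).round(3),'slopes z,x',a[0].round(3),b[0].round(3))
```

```text
[0.51122567 0.18219527 0.38984041] [ 3.13509646e+00  1.99586796e-01 -5.88292146e-05]
[279 204  16  60 579] [-0.049 -0.071] [-0.017  0.079] z [0.039 0.062 0.072] slopes z,x 0.111 -0.005
[241 207  22  65 713] [ 0.031 -0.075] [0.074 0.089] z [0.038 0.064 0.075] slopes z,x 0.111 -0.092
```

View pics/s5.png

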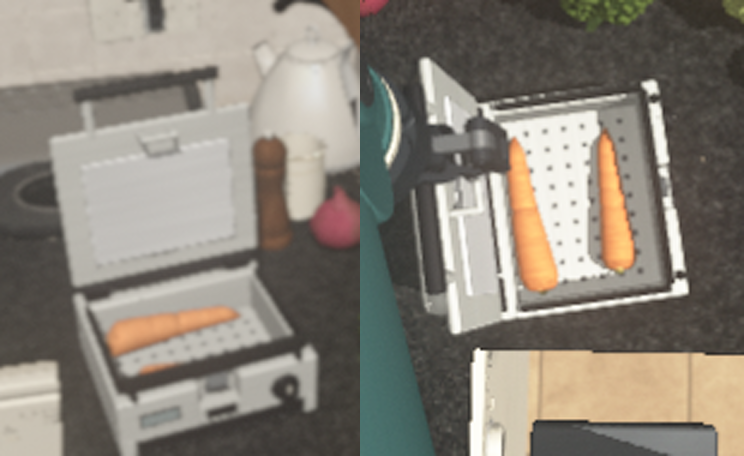

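Both carrots lie in the tray, the placed one at steamer x ≈ -33 mm, y ≈ +4 mm, and the fingers hover over the middle of the bar. Now I'll grip the bar.

Request:
play_rows:
  moves: [0,0,-0.08,0,0,0,1,0,0,-0.15,0,0,0,1,0,0,-0.15,0,0,0,1,0,0,-0.15,0,0,0,0.5,0,0,-0.15,0,0,0,0,0,0,-0.15,0,0,0,0,0,0,-0.15,0,0,0,0,0,0,-0.15,0,0,0,0]

```text
clock: 7.65
ee_pos: [0.5116, 0.1834, 0.3161]
eef_rot: [-3.134, -0.203, -0.003]
contact_force: [-1.8, -0.2, 1.6]
width: 0.0144
gripper_force: 58.6
```

Run:
```python
import numpy as np
st=np.load('st.npz');ex=st['ex'];r=.23
th=1.63
for tgt in (1.2,.8,.42,.13):
    a=np.linspace(th,tgt,8)if 0 else th+(tgt-th)*np.arange(1,9)/8
    d=r*(np.cos(a)-np.cos(th));z=r*(np.sin(a)-np.sin(th))
    print(tgt,[[round(v/.5,3) for v in (x*ex[0],x*ex[1],zz)] for x,zz in zip(d,z)]);th=tgt
```

```text
1.2 [[np.float64(-0.003), np.float64(0.024), np.float64(0.001)], [np.float64(-0.007), np.float64(0.049), np.float64(0.0)], [np.float64(-0.01), np.float64(0.073), np.float64(-0.002)], [np.float64(-0.014), np.float64(0.098), np.float64(-0.005)], [np.float64(-0.017), np.float64(0.122), np.float64(-0.009)], [np.float64(-0.02), np.float64(0.146), np.float64(-0.015)], [np.float64(-0.024), np.float64(0.169), np.float64(-0.022)], [np.float64(-0.027), np.float64(0.192), np.float64(-0.03)]]
0.8 [[np.float64(-0.003), np.float64(0.021), np.float64(-0.009)], [np.float64(-0.006), np.float64(0.042), np.float64(-0.019)], [np.float64(-0.009), np.float64(0.062), np.float64(-0.03)], [np.float64(-0.011), np.float64(0.081), np.float64(-0.042)], [np.float64(-0.014), np.float64(0.1), np.float64(-0.055)], [np.float64(-0.016), np.float64(0.118), np.float64(-0.068)], [np.float64(-0.019), np.float64(0.136), np.float64(-0.083)], [np.float64(-0.021), np.float64(0.152), np.float64(-0.099)]]
0.42 [[np.float64(-0.002), np.float64(0.015), np.float64(-0.016)], [np.float64(-0.004), np.float64(0.03), np.float64(-0.032)
[... 161 characters left out ...]
8), np.float64(-0.085)], [np.float64(-0.011), np.float64(0.079), np.float64(-0.103)], [np.float64(-0.012), np.float64(0.089), np.float64(-0.123)], [np.float64(-0.014), np.float64(0.099), np.float64(-0.142)]]
0.13 [[np.float64(-0.001), np.float64(0.006), np.float64(-0.015)], [np.float64(-0.002), np.float64(0.012), np.float64(-0.031)], [np.float64(-0.002), np.float64(0.018), np.float64(-0.047)], [np.float64(-0.003), np.float64(0.022), np.float64(-0.063)], [np.float64(-0.004), np.float64(0.027), np.float64(-0.079)], [np.float64(-0.004), np.float64(0.03), np.float64(-0.095)], [np.float64(-0.005), np.float64(0.033), np.float64(-0.111)], [np.float64(-0.005), np.float64(0.036), np.float64(-0.128)]]
```

Request:
play_rows:
  moves: [0.003,-0.024,0.001,0,0,0,0,0.007,-0.049,0,0,0,0,0,0.01,-0.073,-0.002,0,0,0,0,0.014,-0.098,-0.005,0,0,0,0,0.017,-0.122,-0.009,0,0,0,0,0.02,-0.146,-0.015,0,0,0,0,0.024,-0.169,-0.022,0,0,0,0,0.027,-0.192,-0.03,0,0,0,0]

```text
clock: 8.45
ee_pos: [0.5272, 0.0867, 0.3009]
eef_rot: [-3.134, -0.203, -0.01]
contact_force: [4.2, 3.1, 2.6]
width: 0.0135
gripper_force: 63.9
```

Request:
play_rows:
  moves: [0.003,-0.021,-0.009,0,0,0,0,0.006,-0.042,-0.019,0,0,0,0,0.009,-0.062,-0.03,0,0,0,0,0.011,-0.081,-0.042,0,0,0,0,0.014,-0.1,-0.055,0,0,0,0,0.016,-0.118,-0.068,0,0,0,0,0.019,-0.136,-0.083,0,0,0,0,0.021,-0.152,-0.099,0,0,0,0]

```text
clock: 9.25
ee_pos: [0.5391, 0.0099, 0.2509]
eef_rot: [3.134, 0.204, 0.014]
contact_force: [7.0, 0.4, 1.0]
width: 0.0142
gripper_force: 65.6
```

Request:
play_rows:
  moves: [0.003,-0.015,-0.016,0,0,0,0,0.006,-0.03,-0.032,0,0,0,0,0.008,-0.043,-0.049,0,0,0,0,0.01,-0.056,-0.066,0,0,0,0,0.011,-0.068,-0.085,0,0,0,0,0.014,-0.079,-0.103,0,0,0,0,0.016,-0.089,-0.123,0,0,0,0,0.018,-0.099,-0.142,0,0,0,0]

```text
clock: 10.05
ee_pos: [0.5469, -0.0397, 0.1791]
eef_rot: [3.133, 0.203, 0.009]
contact_force: [6.4, 1.7, -0.6]
width: 0.0139
gripper_force: 68.0
```

Request:
play_rows:
  moves: [0.002,-0.006,-0.015,0,0,0,0,0.003,-0.012,-0.031,0,0,0,0,0.004,-0.018,-0.047,0,0,0,0,0.005,-0.022,-0.063,0,0,0,0,0.006,-0.027,-0.079,0,0,0,0,0.006,-0.03,-0.095,0,0,0,0,0.007,-0.033,-0.111,0,0,0,0,0.007,-0.036,-0.128,0,0,0,0]

```text
clock: 10.85
ee_pos: [0.5499, -0.0586, 0.115]
eef_rot: [3.132, 0.203, 0.007]
contact_force: [6.5, -1.4, -0.5]
width: 0.0139
gripper_force: 64.0
```

Request:
play_rows:
  moves: [0.001,-0.001,-0.006,0,0,0,0,0.001,-0.001,-0.012,0,0,0,0,0.002,-0.002,-0.018,0,0,0,0,0.002,-0.002,-0.024,0,0,0,0,0.002,-0.002,-0.026,0,0,0,0,0.002,-0.002,-0.028,0,0,0,0,0.002,-0.002,-0.028,0,0,0,0,0.002,-0.002,-0.028,0,0,0,0]

```text
clock: 11.65
ee_pos: [0.5501, -0.06, 0.1008]
eef_rot: [3.132, 0.203, 0.005]
contact_force: [6.6, -1.9, -3.9]
width: 0.0138
gripper_force: 62.9
```

Run:
```python
from h import *
c=cam('scene'); a=cv2.resize(c['image'][150:290,170:340],None,fx=3.5,fy=3.5,interpolation=cv2.INTER_CUBIC)
cv2.imwrite('pics/s6.png',a);o=robot.get_obs();print(o['ee_pos'],o['contact_force'],o['ft_torque'])
P=cloud(c);st=np.load('st.npz');og=st['org']+.0025*st['ex'];S=(P[...,:2]-og)@np.c_[st['ex'],st['ey']]
# lid top surface plane: between hinge and front edge
m=(S[...,0]>-.08)&(S[...,0]<.07)&(abs(S[...,1])<.09)&(P[...,2]>.09)&(P[...,2]<.16)
p=np.polyfit(S[m][:,0],P[m][:,2],1);r=P[m][:,2]-np.polyval(p,S[m][:,0]);k=abs(r)<.006;p=np.polyfit(S[m][k,0],P[m][k,2],1);print('lid slope',-p[0],k.sum(),p[1])
```

```text
[ 0.55015691 -0.06002925  0.10083806] [ 6.47697407 -2.61316354 -3.5601818 ] [-0.11028475 -1.16552129  0.3883655 ]
lid slope -0.05775988278522127 837 0.13822088835548427
```

View pics/s6.png

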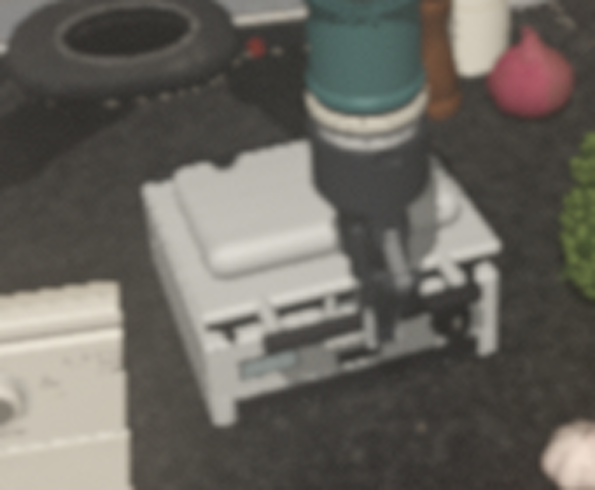

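The lid is just on the seal. The bar runs from (265,340) to (480,290) and the fingers are near its middle. I'll settle 1 mm more, open a little, rise and close the fingers.

Request:
play_rows:
  moves: [0,0,-0.003,0,0,0,0,0,0,-0.003,0,0,0,0,0,0,-0.003,0,0,0,0.4,0,0,-0.003,0,0,0,0.4,0,0,-0.003,0,0,0,0.4,0,0,0.04,0,0,0,0.4,0,0,0.09,0,0,0,0.2,0,0,0.09,0,0,0,0]

```text
clock: 12.5
ee_pos: [0.5495, -0.0574, 0.1485]
eef_rot: [3.135, 0.202, 0.005]
contact_force: [0.7, 0.2, -0.0]
width: 0.0059
gripper_force: 0.0
```

Request:
play_rows:
  moves: [0,0,0,0,0,0,0,0,0,0,0,0,0,0,0,0,-0.02,0,0,0,0,0,0,-0.04,0,0,0,0,0,0,-0.04,0,0,0,0,0,0,-0.04,0,0,0,0,0,0,-0.04,0,0,0,0,0,0,-0.04,0,0,0,0]

```text
clock: 13.3
ee_pos: [0.5488, -0.0573, 0.1265]
eef_rot: [3.135, 0.202, 0.001]
contact_force: [-0.2, 0.1, 0.4]
width: -0.0
gripper_force: 0.0
```

Request:
play_rows:
  moves: [0,0,-0.002,0,0,0,0,0,0,-0.004,0,0,0,0,0,0,-0.006,0,0,0,0,0,0,-0.008,0,0,0,0,0,0,-0.01,0,0,0,0,0,0,-0.01,0,0,0,0,0,0,-0.01,0,0,0,0,0,0,-0.01,0,0,0,0]

```text
clock: 14.1
ee_pos: [0.5486, -0.0574, 0.1215]
eef_rot: [3.135, 0.202, 0.0]
contact_force: [-0.6, -0.4, 3.8]
width: -0.0001
gripper_force: 2.1
```

Request:
play_rows:
  moves: [0,0,-0.001,0,0,0,0,0,0,-0.002,0,0,0,0,0,0,-0.003,0,0,0,0,0,0,-0.004,0,0,0,0,0,0,-0.005,0,0,0,0,0,0,-0.006,0,0,0,0,0,0,-0.006,0,0,0,0,0,0,-0.006,0,0,0,0]

```text
clock: 14.9
ee_pos: [0.5487, -0.0576, 0.1192]
eef_rot: [3.135, 0.202, 0.0]
contact_force: [-2.7, -1.1, 10.8]
width: 0.0002
gripper_force: 5.6
```

Request:
play_rows:
  moves: [0,0,-0.001,0,0,0,0,0,0,-0.002,0,0,0,0,0,0,-0.002,0,0,0,0,0,0,-0.002,0,0,0,0,0,0,-0.002,0,0,0,0,0,0,-0.002,0,0,0,0,0,0,-0.002,0,0,0,0,0,0,-0.002,0,0,0,0]

```text
clock: 15.7
ee_pos: [0.5487, -0.0577, 0.1184]
eef_rot: [3.135, 0.202, 0.001]
contact_force: [-2.8, -0.1, 13.0]
width: -0.0003
gripper_force: 6.2
```

Run:
```python
from h import *
st=np.load('st.npz');og=st['org']+.0025*st['ex']
for i in range(3):
    c=cam('scene');o=robot.get_obs();print(o['ee_pos'].round(4),o['contact_force'].round(2),o['ft_torque'].round(2))
a=cv2.resize(c['image'][170:290,190:340],None,fx=5,fy=5,interpolation=cv2.INTER_CUBIC)
cv2.imwrite('pics/s7.png',a)
P=cloud(c);S=(P[...,:2]-og)@np.c_[st['ex'],st['ey']]
g=c['image'].max(2)
m=(S[...,0]>-.15)&(S[...,0]<-.115)&(abs(S[...,1])<.075)&(P[...,2]>.09)&(P[...,2]<.14)&(g<70)&~((S[...,1]>-.03)&(S[...,1]<.03))
Q=P[m];s=S[m];print('bar',m.sum(),[ (k,len(Q[s[:,1]*k>0]),np.percentile(Q[s[:,1]*k>0][:,2],[10,50,90]).round(4)) for k in(1,-1)], s.mean(0))
```

```text
[ 0.5488 -0.0577  0.1184] [-2.83  0.11 11.41] [-0.1   0.63 -0.05]
[ 0.5487 -0.0577  0.1184] [-3.42 -0.44 12.73] [-0.09  0.63 -0.02]
[ 0.5487 -0.0577  0.1184] [-3.02 -1.1  12.6 ] [-0.14  0.67 -0.06]
bar 86 [(1, 5, array([0.1125, 0.1137, 0.1156])), (-1, 81, array([0.1109, 0.1154, 0.1194]))] [-0.14336251 -0.04667511]
```

View pics/s7.png

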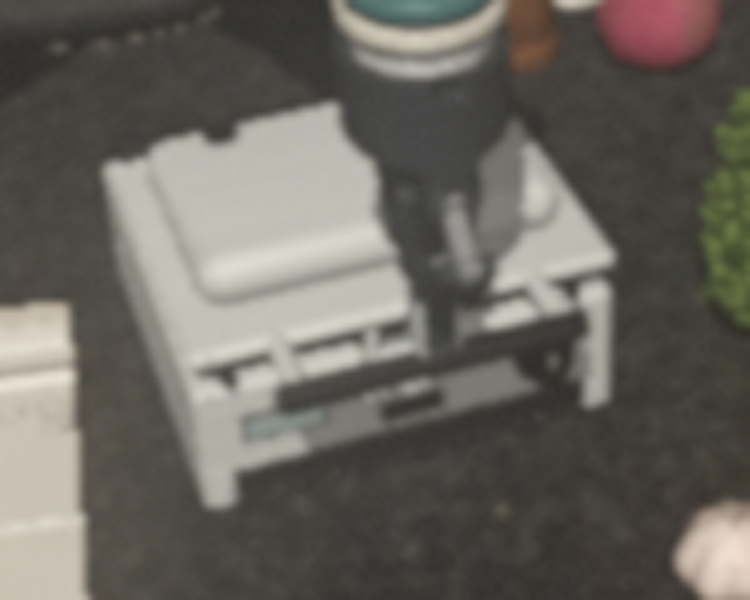

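The closed fingers press on the middle of the bar at (450,345), the lid still stands a little proud, and nothing seems to be in the way. I'll continue in small steps.

Request:
play_rows:
  moves: [0,0,-0.001,0,0,0,0,0,0,-0.002,0,0,0,0,0,0,-0.002,0,0,0,0,0,0,-0.002,0,0,0,0,0,0,-0.002,0,0,0,0,0,0,-0.002,0,0,0,0,0,0,-0.002,0,0,0,0,0,0,-0.002,0,0,0,0]

```text
clock: 16.65
ee_pos: [0.5487, -0.0577, 0.1175]
eef_rot: [3.135, 0.202, 0.001]
contact_force: [-2.5, -0.9, 12.8]
width: -0.0
gripper_force: 6.8
```

Request:
play_rows:
  moves: [0,0,-0.001,0,0,0,0,0,0,-0.002,0,0,0,0,0,0,-0.002,0,0,0,0,0,0,-0.002,0,0,0,0,0,0,-0.002,0,0,0,0,0,0,-0.002,0,0,0,0,0,0,-0.002,0,0,0,0,0,0,-0.002,0,0,0,0]

```text
clock: 17.45
ee_pos: [0.5487, -0.0578, 0.1162]
eef_rot: [3.135, 0.202, 0.001]
contact_force: [-2.2, -0.2, 11.0]
width: -0.0001
gripper_force: 5.2
```

Request:
play_rows:
  moves: [0,0,-0.001,0,0,0,0,0,0,-0.002,0,0,0,0,0,0,-0.003,0,0,0,0,0,0,-0.003,0,0,0,0,0,0,-0.003,0,0,0,0,0,0,-0.003,0,0,0,0,0,0,-0.003,0,0,0,0,0,0,-0.003,0,0,0,0]

```text
clock: 18.25
ee_pos: [0.5487, -0.0579, 0.1144]
eef_rot: [3.135, 0.202, 0.001]
contact_force: [-1.6, -1.8, 9.1]
width: -0.0001
gripper_force: 4.3
```

Request:
play_rows:
  moves: [0,0,-0.001,0,0,0,0,0,0,-0.002,0,0,0,0,0,0,-0.002,0,0,0,0,0,0,-0.002,0,0,0,0,0,0,-0.002,0,0,0,0,0,0,-0.002,0,0,0,0,0,0,-0.002,0,0,0,0,0,0,-0.002,0,0,0,0]

```text
clock: 19.05
ee_pos: [0.5488, -0.058, 0.1134]
eef_rot: [3.135, 0.201, 0.001]
contact_force: [-1.3, -1.2, 7.9]
width: -0.0
gripper_force: 4.2
```

Request:
play_rows:
  moves: [0,0,-0.001,0,0,0,0,0,0,-0.002,0,0,0,0,0,0,-0.002,0,0,0,0,0,0,-0.002,0,0,0,0,0,0,-0.002,0,0,0,0,0,0,-0.002,0,0,0,0,0,0,-0.002,0,0,0,0,0,0,-0.002,0,0,0,0]

```text
clock: 19.85
ee_pos: [0.5488, -0.058, 0.1124]
eef_rot: [3.134, 0.201, 0.001]
contact_force: [-2.2, -1.3, 8.1]
width: 0.0
gripper_force: 4.3
```

Request:
play_rows:
  moves: [0,0,-0.001,0,0,0,0,0,0,-0.002,0,0,0,0,0,0,-0.002,0,0,0,0,0,0,-0.002,0,0,0,0,0,0,-0.002,0,0,0,0,0,0,-0.002,0,0,0,0,0,0,-0.002,0,0,0,0,0,0,-0.002,0,0,0,0]

```text
clock: 20.65
ee_pos: [0.5488, -0.0581, 0.1115]
eef_rot: [3.134, 0.201, 0.001]
contact_force: [-1.5, -1.7, 9.0]
width: -0.0
gripper_force: 4.4
```

Request:
play_rows:
  moves: [0,0,-0.001,0,0,0,0,0,0,-0.002,0,0,0,0,0,0,-0.002,0,0,0,0,0,0,-0.002,0,0,0,0,0,0,-0.002,0,0,0,0,0,0,-0.002,0,0,0,0,0,0,-0.002,0,0,0,0,0,0,-0.002,0,0,0,0]

```text
clock: 21.45
ee_pos: [0.5488, -0.0581, 0.1104]
eef_rot: [3.134, 0.201, 0.001]
contact_force: [-1.4, -0.6, 9.4]
width: -0.0003
gripper_force: 4.3
```

Request:
play_rows:
  moves: [0,0,-0.001,0,0,0,0,0,0,-0.002,0,0,0,0,0,0,-0.002,0,0,0,0,0,0,-0.002,0,0,0,0,0,0,-0.002,0,0,0,0,0,0,-0.002,0,0,0,0,0,0,-0.002,0,0,0,0,0,0,-0.002,0,0,0,0]

```text
clock: 22.25
ee_pos: [0.5488, -0.0582, 0.1094]
eef_rot: [3.134, 0.201, 0.001]
contact_force: [-1.1, -2.0, 8.0]
width: -0.0
gripper_force: 4.1
```

Request:
play_rows:
  moves: [0,0,-0.001,0,0,0,0,0,0,-0.002,0,0,0,0,0,0,-0.002,0,0,0,0,0,0,-0.002,0,0,0,0,0,0,-0.002,0,0,0,0,0,0,-0.002,0,0,0,0,0,0,-0.002,0,0,0,0,0,0,-0.002,0,0,0,0]

```text
clock: 23.05
ee_pos: [0.5488, -0.0582, 0.1083]
eef_rot: [3.134, 0.201, 0.001]
contact_force: [-2.0, -1.2, 8.3]
width: -0.0003
gripper_force: 3.9
```

Request:
play_rows:
  moves: [0,0,-0.001,0,0,0,0,0,0,-0.002,0,0,0,0,0,0,-0.002,0,0,0,0,0,0,-0.002,0,0,0,0,0,0,-0.002,0,0,0,0,0,0,-0.002,0,0,0,0,0,0,-0.002,0,0,0,0,0,0,-0.002,0,0,0,0]

```text
clock: 23.85
ee_pos: [0.5488, -0.0582, 0.1074]
eef_rot: [3.134, 0.201, 0.001]
contact_force: [-1.3, -1.3, 8.4]
width: -0.0001
gripper_force: 4.1
```

Request:
play_rows:
  moves: [0,0,-0.001,0,0,0,0,0,0,-0.002,0,0,0,0,0,0,-0.002,0,0,0,0,0,0,-0.002,0,0,0,0,0,0,-0.002,0,0,0,0,0,0,-0.002,0,0,0,0,0,0,-0.002,0,0,0,0,0,0,-0.002,0,0,0,0]

```text
clock: 24.65
ee_pos: [0.5488, -0.0582, 0.1065]
eef_rot: [3.134, 0.201, 0.001]
contact_force: [-1.7, -0.7, 8.3]
width: -0.0003
gripper_force: 4.4
```

Request:
play_rows:
  moves: [0,0,-0.001,0,0,0,0,0,0,-0.002,0,0,0,0,0,0,-0.002,0,0,0,0,0,0,-0.002,0,0,0,0,0,0,-0.002,0,0,0,0,0,0,-0.002,0,0,0,0,0,0,-0.002,0,0,0,0,0,0,-0.002,0,0,0,0]

```text
clock: 25.45
ee_pos: [0.5488, -0.0583, 0.1057]
eef_rot: [3.134, 0.201, 0.001]
contact_force: [-1.5, -1.3, 11.3]
width: 0.0002
gripper_force: 5.3
```

Request:
play_rows:
  moves: [0,0,-0.001,0,0,0,0,0,0,-0.001,0,0,0,0,0,0,-0.001,0,0,0,0,0,0,-0.001,0,0,0,0,0,0,-0.001,0,0,0,0,0,0,-0.001,0,0,0,0,0,0,-0.001,0,0,0,0,0,0,-0.001,0,0,0,0]

```text
clock: 26.25
ee_pos: [0.5488, -0.0583, 0.1054]
eef_rot: [3.134, 0.201, 0.001]
contact_force: [-2.5, -2.0, 12.6]
width: 0.0004
gripper_force: 6.4
```

Request:
play_rows:
  moves: [0,0,-0.001,0,0,0,0,0,0,-0.001,0,0,0,0,0,0,-0.001,0,0,0,0,0,0,-0.001,0,0,0,0,0,0,-0.001,0,0,0,0,0,0,-0.001,0,0,0,0,0,0,-0.001,0,0,0,0,0,0,-0.001,0,0,0,0]

```text
clock: 27.05
ee_pos: [0.5488, -0.0583, 0.1052]
eef_rot: [3.134, 0.201, 0.001]
contact_force: [-2.9, -0.6, 15.7]
width: 0.0
gripper_force: 7.5
```

The force now rises steeply (15.7 N), so the lid is on the studs. I'll back off gently and check the catch.

Request:
play_rows:
  moves: [0,0,0.002,0,0,0,0,0,0,0.004,0,0,0,0,0,0,0.006,0,0,0,0,0,0,0.008,0,0,0,0,0,0,0.01,0,0,0,0,0,0,0.012,0,0,0,0,0,0,0.012,0,0,0,0,0,0,0.012,0,0,0,0]

```text
clock: 27.85
ee_pos: [0.5485, -0.057, 0.1096]
eef_rot: [-3.135, -0.203, 0.001]
contact_force: [0.9, -0.9, 0.6]
width: -0.0001
gripper_force: 0.0
```

Request:
play_rows:
  moves: [0,0,0.05,0,0,0,0,0,0,0.12,0,0,0,0,0,0,0.2,0,0,0,0,0,0,0.25,0,0,0,0,0,0,0.25,0,0,0,0,0,0,0.25,0,0,0,0,0,0,0.25,0,0,0,0,0,0,0.25,0,0,0,0]

```text
clock: 28.65
ee_pos: [0.5475, -0.0572, 0.2334]
eef_rot: [-3.135, -0.203, 0.005]
contact_force: [-0.8, -0.1, 0.1]
width: 0.0001
gripper_force: 0.0
```

Run:
```python
from h import *
c=cam('scene');cv2.imwrite('pics/s8.png',cv2.resize(c['image'][170:290,190:340],None,fx=5,fy=5,interpolation=cv2.INTER_CUBIC))
o=robot.get_obs();print(o['clock'],o['ee_pos'],o['contact_force'])
```

```text
28.7 [ 0.54765134 -0.05722463  0.23346968] [-0.54192628 -0.42766426  0.3633262 ]
```

View pics/s8.png

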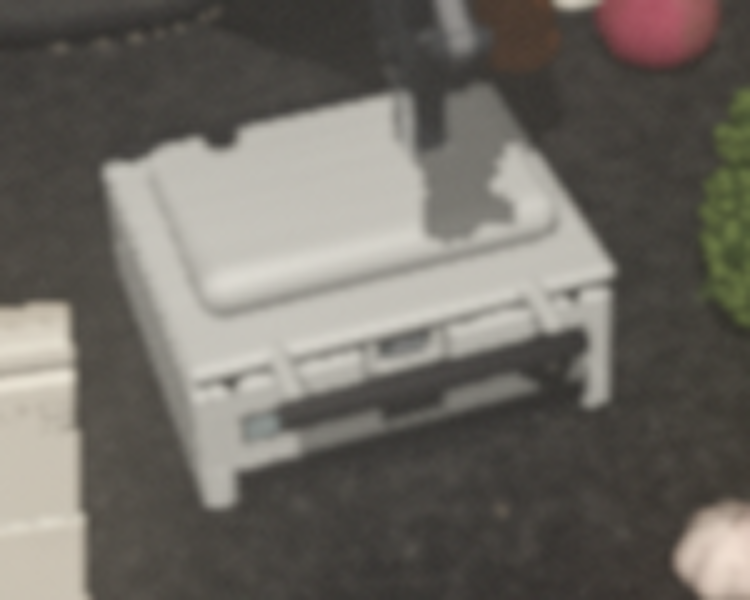

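With the arm clear, the lid sits lower than before: the bar's left end is at (285,418) against (285,395) and the front lid edge is nearly closed. The catch holds.

```bash
python3 -c "
from rig import robot
print(robot.finish_job())"
```

```text
the job is handed in; nothing more can be done
None
```

The loose carrot lies flat in the tray beside the other one, and the lid was lowered under control and held by its catch after release (highest force read on the bar 15.7 N). The job is handed in, but the judge returned no verdict.

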